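# Unsnap the logger's battery cover

### The arm

A 6-joint arm with a two-finger parallel gripper is mounted at the origin on a cart in front of the work surface, level with it; the furniture and walls round the work are solid. World frame = base frame: x ahead of the robot, y to its left, z up, the work surface at z = 0. Lengths are in m, angles in rad, forces in N, time in s.
With the tool pointing down it reaches from about 0.3 to 0.875 m from the base axis. Payload 4.2 kg.
Tool frame: the origin (TCP) lies at the very end of the fingers, on their centre line; the grasp point (between the pads) lies 19 mm behind it; z points along the fingers, y is the line along which they close (so a half turn about z gives the same grasp; the last joint's range is limited). The gripper opens to 85 mm and grips with 20 to 120 N. Pads are 22 mm wide; open, the fingers measure 114 mm over their backs; the gripper's body (76 mm by 85 mm) begins 54 mm behind the grasp point. The pads swing forward as they close: fully open they stand 13 mm farther back than shut.
Start: joints at [1.125, 0.32, 1.565, -0, 1.257, -0.02], TCP at [0.238, 0.524, 0.231] pointing down, gripper open.
Joint ranges: [-3.11, 3.11], [-0.84, 2.01], [0.21, 2.61], [-1.34, 4.49], [0.05, 2.63], [-2.56, 2.56]. Speed limits (rad/s): [2.57, 2.57, 3.14, 3.14, 3.14, 3.14].

### API

Orientations are given as a rotation vector (axis times angle).
In Python, from workcell import robot gives the robot as it stands.
- The arm moves only by the tool drive_tool, never from a script. Its argument "moves" is a list of rows, each a list of 7 numbers: the shift along the world's x, y, z scaled (see below), then the turn, a rotation vector about the world's x, y, z scaled (see below), then the opening, from -1 (shut) to 1 (fully open). In form: [[x, y, z, rx, ry, rz, fingers], ...]. A call has 1 to 12 rows; each row is the pose to reach, as a shift and turn from the pose commanded when the call began, turning the shorter way round; what a row does not reach only later rows make up. The controller multiplies each number of a shift by 0.75 m and each number of a turn by pi rad. A row lasts 1/10 s, in which the tool goes at most 50 mm and 8.59 degrees, less where a joint would pass 70% of its speed; a pose out of reach is approached as far as the arm can. A call with a number of a shift or a turn outside -1 to 1 is refused whole. A call with a gripper value outside its range is refused whole. The fingers move at their own pace and stop on an object; the grip force is fixed at half the most. Time passes only in rows, so rows that repeat a pose let the fingers close. It gives the time, the measured TCP pose, the force, the opening and the grip force at its end, in the units of the state.
- robot.observe(): the state, without advancing time (a new reading comes with each control period).
- robot.read_camera(name): name is "side" or "top" or "wrist"; returns the picture (384x512x3 uint8, red, green, blue); there is no depth.
- robot.camera_info(name): a dict with "camera_matrix" (3x3 intrinsics, pixels), "k1" (the pictures are not rectified: a ray, as slopes to the right and down, at radius r is drawn at 1 + k1 r^2 times it, then the intrinsics apply), "R" (3x3) and "t" (3): a world point X has camera coordinates R X + t. Camera axes: x right, y down, z forward; pixel columns grow to the right and rows downward; lengths in m; the calibration is good to about 2 mm. A picture is of the moment at which its call begins: read the wrist's pose just before it. camera_info takes no time and is no camera call; for the wrist camera it gives the pose at the moment of the call.
- robot.hand_in(): hands the job in; it is judged then, once.
Trained networks look in the newest picture that a camera, given by its name, has taken for a name from the list of things; names that differ only in an ending like _2 or _b are one class to them, and where a whole thing is asked for, a point or a joint stands for the part that bears it (a point fixed in the world has none). Each returns a list of dicts, best first, with "conf" (0 to 1); they miss things now and then, are a little off and sometimes report something else, mostly with a low value. They report only what shows in the picture. A call takes as long as a camera call. They do not tell look-alikes from the thing itself.
- robot.boxes_of(camera, thing): "point" ([x, y, z] in m, in world coordinates, good to about 4 mm: the middle of the surface that is visible of it).
- robot.cut_out(camera, thing): "mask" (384x512 bool, what is visible of it).
The state is a dict: "t": time; "qpos": joint angles; "dq": joint speeds; "joint_efforts": joint torques, N m; "position": TCP position; "tool_rot": TCP orientation; "ft_force": force on the tool from outside, world axes, zero at the start; "moment": the same for the moment, N m; "grip_width": finger opening in m; "gripper_force": force on a finger pad.
Only numpy, scipy, OpenCV 4.12 (cv2) and the standard library are available. Lean on these libraries where they do the work, as an engineer would, in place of code of your own. Each camera call takes 0.05 s, during which the arm holds its last target. There are 200 camera calls.

### The job

Take the blue battery cover off the data logger: squeeze its two orange spring tabs inward, both together and evenly, just firmly enough to unlatch them (they break if forced), keep them squeezed while you lift the cover straight up off the logger, and set it down gently, right way up, flat in the grey parts tray. Do not lean on the cover or pull hard at it while a tab is still latched, and leave the other things on the bench where they are.

Things in the scene. Friction and masses are not known exactly. Their poses are not given: they have to be found in the camera images.
- logger: White data logger fixed to the bench, upright; its yaw varies. Origin on its underside, below the middle of its open-topped battery bay (90 x 66 mm, rim 40 mm up), which the cover closes. x points from the key panel (x -117 to -45 mm, 30 mm high, not covered) to the bay; two stub connectors end at x +52 mm. 66 mm wide along y.
- cover: Blue battery cover, loose, 0.17 to 0.27 kg, held on the bay by two orange snap tabs. Origin midway between the tabs, half-way up their pads, 56 mm above the bench when seated; axes as the logger's, z up. Plate 86 (x) x 62 (y) x 4 mm, its top 12 mm below the origin; a rib 70 x 8 mm along x ends 7 mm above the origin.
- cover_foot (a point): Point under the cover's middle, 30 mm below its origin, level with the lower edges of its two locating blades, which reach into the bay with 1 mm play; set down flat, the cover stands on them. With both tabs kept pressed the cover comes straight up, and is clear of the bay after 14 mm.
- tab_l: Orange tab at the cover's +y side. Frame fixed to the cover, same as the cover's (does not move with the tab). Upright pad facing +y, 26 mm wide (x), 22 mm high (z -11 to +11 mm). Untouched, its outer face is 20 to 32 mm from the cover's middle: this differs from tab to tab and cover to cover, is not measured, must be felt or seen.
- tab_r: The like tab at the cover's -y side, facing -y; its pad's distance from the middle is independent of the other's. Each tab yields inward like a spring: 1.5 N to start, then 3 N per mm, hard stop at 6.5 mm. Unequal forces on the two show as a sideways force on the gripper. A tab breaks when pressed with more than 18 N (5.5 mm).
- latch (a point): Middle of the bay's mouth, 40 mm above the logger's origin. On either side (y) a barb of the tab catches 3 mm under a ledge, with 2 mm of vertical play. A tab is free when pressed 3 to 4 mm (10.5 to 13.5 N; the cover can shift 1 mm sideways); pressing each with 15 N frees both safely.
- tray: Flat grey parts tray fixed to the bench, 150 (x) x 170 (y) mm outside, 16 mm high, walls and floor 4 mm thick, empty. Origin: centre of its underside. With the cover standing flat in it, the cover's origin is 34 mm above the tray's.
- beaker_a: Bystander, leave alone: clear glass beaker with a spout, 72x77x92 mm; origin at the centre of its underside.
- conical_flask: Bystander, leave alone: clear conical flask, 83 mm across, 123 mm high; origin at the centre of its underside.
- bung: Bystander, leave alone: red-brown rubber bung, 36 mm across, 26 mm high; origin at the centre of its underside.
- crucible: Bystander, leave alone: small white porcelain crucible, 45 mm across, 37 mm high; origin at the centre of its underside.
- moisture_tin: Bystander, leave alone: round aluminium tin with its lid on, 62 mm across, 38 mm high; origin at the centre of its underside.
- lab_timer: Bystander, leave alone: small white timer with three coloured keys, 70x62x18 mm; origin at the centre of its underside.
There are look-alikes about, which are no part of the job. Of the things like the cover, leave any that is turquoise or yellow; of the rest the smaller one is meant.

How it is judged:
By the outcome, as a careful person would: the job done as asked, in the order asked, and still so for the second after the job is handed in, with the robot touching nothing.
It also fails if it takes over 72 s, if anything falls off the work surface, if the arm or the gripper's body presses on something with over 40 N, if the wrist force passes 120 N, or if a joint passes its speed limit or range.

## Working session

There is one attempt and no reset: what is moved stays moved. The work goes in short steps, Python scripts to look and compute and a tool call to move; the robot and the scene stay as the last step left them, time stands still between calls to the robot, and variables do not carry over. Pictures are saved under pics/ and viewed, at most 10 in all, crops included, and the job is handed in when it is done.

Besides the shell and the picture viewer there is one more tool, called after ">>>" by a JSON object that holds its "name" and its "arguments", one argument or row to a line. drive_tool: Moves the arm, as the interface text tells. Its arguments: {"type":"object","properties":{"moves":{"type":"array"}},"required":["moves"]}

```bash
mkdir -p pics; cat > h.py <<'E'
from workcell import robot
import numpy as np, cv2
def save(cam,name):
    im=robot.read_camera(cam); cv2.imwrite('pics/'+name,im[:,:,::-1]); return im
def ray(cam,px,info=None):
    i=info or robot.camera_info(cam); K=np.array(i['camera_matrix']);R=np.array(i['R']);t=np.array(i['t'])
    d=np.array([(px[0]-K[0,2])/K[0,0],(px[1]-K[1,2])/K[1,1]]);u=d.copy()
    for _ in range(20): u=d/(1+i['k1']*(u@u))
    return -R.T@t, R.T@np.array([u[0],u[1],1])
def atz(cam,px,z,info=None):
    o,d=ray(cam,px,info); return o+d*(z-o[2])/d[2]
def proj(cam,X,info=None):
    i=info or robot.camera_info(cam); K=np.array(i['camera_matrix'])
    c=np.array(i['R'])@np.array(X)+np.array(i['t']);u=c[:2]/c[2];u=u*(1+i['k1']*(u@u))
    return K[:2,:2]@u+K[:2,2]
E
python3 - <<'E'
from h import *
a=save('top','top.png');b=save('side','side.png')
cv2.imwrite('pics/both.png',cv2.resize(np.vstack([a,b])[:,:,::-1],None,fx=.78,fy=.78))
for c in('top','side'):
  for n in('cover','logger','tray','tab_l','beaker_a','conical_flask','lab_timer','moisture_tin','crucible','bung'):
    for r in robot.boxes_of(c,n): print(c,n,np.round(r['point'],3),round(r['conf'],2),np.round(proj(c,r['point'])))
print(robot.observe())
E
```

```text
top cover [0.327 0.324 0.021] 0.94 [243. 269.]
top cover [0.567 0.436 0.019] 0.84 [187. 220.]
top cover [0.534 0.301 0.045] 0.81 [225. 211.]
top cover [0.527 0.653 0.025] 0.81 [131. 255.]
top logger [0.461 0.279 0.028] 0.88 [239. 228.]
top tray [ 0.51  -0.005 -0.002] 0.95 [306. 187.]
top tab_l [0.318 0.33  0.038] 0.53 [242. 272.]
top tab_l [0.509 0.656 0.052] 0.47 [130. 259.]
top tab_l [0.543 0.659 0.049] 0.4 [126. 250.]
top beaker_a [0.709 0.244 0.041] 0.77 [221. 163.]
top conical_flask [0.772 0.138 0.052] 0.79 [241. 135.]
top lab_timer [0.447 0.505 0.018] 0.54 [181. 259.]
top lab_timer [0.531 0.3   0.043] 0.25 [226. 212.]
top moisture_tin [ 0.7   -0.264  0.036] 0.68 [347. 113.]
top bung [0.67  0.084 0.017] 0.38 [265. 157.]
top bung [0.536 0.301 0.045] 0.25 [225. 211.]
side cover [0.527 0.633 0.026] 0.74 [246. 159.]
side cover [0.533 0.287 0.053] 0.67 [247. 184.]
side cover [0.585 0.428 0.024] 0.63 [260. 177.]
side cover [0.328 0.308 0.018] 0.63 [189. 190.]
side logger [0.493 0.262 0.028] 0.68 [235. 194.]
side logger [0.703 0.221 0.055] 0.3 [297. 192.]
side tray [ 0.507 -0.012  0.00
[... 546 characters left out ...]
5.]
{'t': 1.1, 'qpos': array([ 1.12501250e+00,  3.19572645e-01,  1.56449932e+00, -3.03335295e-06,
        1.25742079e+00, -1.99754719e-02]), 'dq': array([-2.14375735e-04, -5.40353637e-04, -2.64439548e-05,  2.05335753e-04,
        3.62871406e-04, -2.75831641e-04]), 'joint_efforts': array([-1.41120581e-03, -4.15423071e+01, -2.34417111e+01, -4.01352945e-04,
        2.64879764e-04,  6.58632914e-06]), 'position': array([0.23749746, 0.52366611, 0.23135393]), 'tool_rot': array([6.63809711e-01, 3.07063488e+00, 1.51631182e-04]), 'ft_force': array([ 0.20822258, -0.22748116,  0.13200777]), 'moment': array([-0.05454489,  0.00663585,  0.04088341]), 'gripper_force': 0.0, 'grip_width': 0.08520890870497931}
```

View pics/both.png

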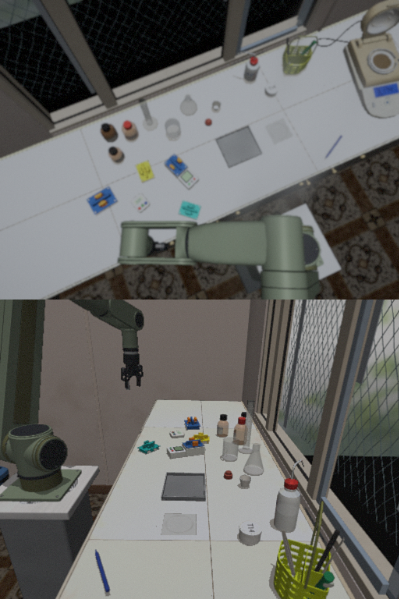

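```bash
python3 - <<'E'
from h import *
im=cv2.imread('pics/top.png')
cv2.imwrite('pics/crop.png',cv2.resize(im[190:290,100:260],None,fx=5,fy=5,interpolation=cv2.INTER_CUBIC))
for n,z in(('logger',.035),('tray',.016),('cover',.045)):
  for r in robot.cut_out('top',n):
    m=r['mask'].astype(np.uint8); c=max(cv2.findContours(m,0,1)[0],key=len)[:,0]
    P=np.array([atz('top',p,z)[:2] for p in c])*1000
    q=cv2.minAreaRect(P.astype(np.float32)); print(n,round(r['conf'],2),np.round(q[0]),np.round(q[1]),round(q[2],1), m.sum())
E
```

```text
logger 0.69 [458. 278.] [87. 77.] 20.2 509
logger 0.41 [443. 508.] [65. 59.] 17.1 328
tray 0.78 [505.  -1.] [173. 154.] 89.5 1916
cover 0.93 [563. 438.] [61. 86.] 89.0 418
cover 0.78 [521. 654.] [ 80. 108.] 7.2 745
cover 0.69 [327. 326.] [88. 63.] 47.5 474
cover 0.65 [534. 299.] [88. 62.] 20.7 427
```

View pics/crop.png

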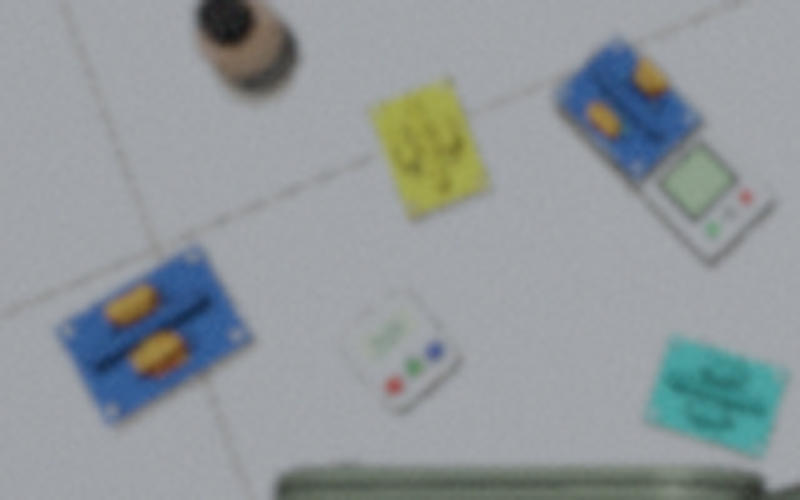

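Candidates: blue cover on the logger, top (226,211), about 86x62; loose, larger blue cover (131,255), about 108x80; yellow (187,220); turquoise (243,269). I choose the smaller blue one on the logger, with two orange tabs visible in the crop at (605,118) and (650,78). Next I move above it.

>>> {"name": "drive_tool", "arguments": {
  "moves": [
    [0.395, -0.3, -0.04, 0, 0, 0.25, 1],
    [0.395, -0.3, -0.04, 0, 0, 0.25, 1],
    [0.395, -0.3, -0.04, 0, 0, 0.25, 1],
    [0.395, -0.3, -0.04, 0, 0, 0.25, 1],
    [0.395, -0.3, -0.04, 0, 0, 0.25, 1],
    [0.395, -0.3, -0.04, 0, 0, 0.25, 1],
    [0.395, -0.3, -0.04, 0, 0, 0.25, 1],
    [0.395, -0.3, -0.04, 0, 0, 0.25, 1],
    [0.395, -0.3, -0.04, 0, 0, 0.25, 1],
    [0.395, -0.3, -0.04, 0, 0, 0.25, 1],
    [0.395, -0.3, -0.04, 0, 0, 0.25, 1]
  ]
}}

```text
t: 2.35
position: [0.533, 0.2992, 0.2014]
tool_rot: [0.563, -3.09, -0.001]
ft_force: [-1.0, -0.5, -0.3]
grip_width: 0.0856
gripper_force: 0.0
```

```bash
python3 - <<'E'
from h import *
im=save('wrist','w1.png'); i=robot.camera_info('wrist')
s=robot.observe(); print(s['position'],s['tool_rot'],s['ft_force'],s['qpos'])
def rect(m,z):
    c=max(cv2.findContours(m.astype(np.uint8),0,1)[0],key=len)[:,0]
    P=np.array([atz('wrist',p,z,i)[:2] for p in c])*1000
    q=cv2.minAreaRect(P.astype(np.float32)); return [np.round(x,1) for x in q]
for n,z in(('cover',.044),('logger',.04),('tab_l',.067),('tab_r',.067)):
  for r in robot.cut_out('wrist',n): print(n,round(r['conf'],2),rect(r['mask'],z))
hsv=cv2.cvtColor(im,cv2.COLOR_RGB2HSV)
m=cv2.inRange(hsv,(100,100,40),(125,255,255)); print('blue',rect(m,.044))
o=cv2.inRange(hsv,(5,120,60),(25,255,255)); n,l,st,ce=cv2.connectedComponentsWithStats(o)
for k in range(1,n):
  if st[k,4]>60: print('or',ce[k],st[k],rect(l==k,.067))
E
```

```text
[0.5328382  0.29954622 0.20153632] [ 5.63940875e-01 -3.09039179e+00 -6.78470744e-04] [-1.21249436  0.42212185  0.10485343] [ 4.93084082e-01  3.95572522e-01  1.52496809e+00  4.92372036e-04
  1.22107875e+00 -1.43887296e+00]
cover 0.89 [array([536.7, 299.9]), array([86.2, 64.1]), np.float64(20.0)]
cover 0.68 [array([450.7, 486.5]), array([63.1, 61. ]), np.float64(17.0)]
cover 0.59 [array([564.1, 426.3]), array([61.8, 80.6]), np.float64(88.9)]
cover 0.57 [array([526.2, 607.7]), array([77.1, 76. ]), np.float64(8.2)]
cover 0.19 [array([751.4, 130.2]), array([ 65.2, 106.8]), np.float64(25.8)]
logger 0.58 [array([468.9, 277. ]), array([87.8, 65.2]), np.float64(19.5)]
tab_l 0.92 [array([558.3, 405.4]), array([21.2, 31.9]), np.float64(85.8)]
tab_l 0.78 [array([557.1, 434.6]), array([15.5, 25.3]), np.float64(88.7)]
tab_l 0.76 [array([525.6, 315.9]), array([33.9, 17.2]), np.float64(23.0)]
tab_l 0.7 [array([537. , 605.4]), array([29.2, 14.1]), np.float64(81.7)]
tab_l 0.57 [array([501.3,  79.4]), array([127.3,  81.5]), np.float64(0.3)]
tab_l 0.51 [array([366.3, 315.3]), array([ 7.6, 16.9]), np.flo
[... 403 characters left out ...]
6.3, 315.3]), array([ 7.6, 16.9]), np.float64(21.5)]
blue [array([536.3, 301.2]), array([84.6, 61.2]), np.float64(20.1)]
or [233.01985112 178.70719603] [226 165  16  29 403] [array([542.1, 279.6]), array([28.8, 14.8]), np.float64(18.8)]
or [276.26829268 179.28963415] [270 165  13  29 328] [array([527.4, 318.5]), array([28.6, 11.9]), np.float64(21.4)]
or [ 43.83333333 209.80555556] [ 32 197  27  24 216] [array([640.8, 106.1]), array([25.9, 28.2]), np.float64(13.5)]
or [348.82247191 227.79325843] [331 210  39  37 445] [array([549.1, 408.2]), array([25.9, 48.1]), np.float64(84.2)]
or [365.52380952 237.26666667] [358 227  15  24 105] [array([554.8, 431.6]), array([11.2, 25.7]), np.float64(88.7)]
```

View pics/w1.png

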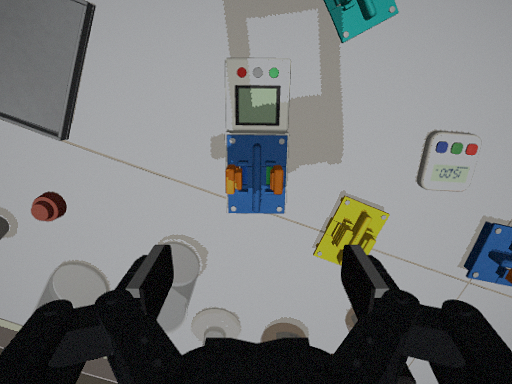

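The picture shows the small blue cover on the white logger around (257,175), rib at column 257. The orange tabs' outer faces are at columns 226 (-y side) and 283 (+y side), so the tabs are unequally spaced.

```bash
python3 - <<'E'
from h import *
import scipy.ndimage as nd
im=cv2.imread('pics/w1.png'); i=robot.camera_info('wrist')
hsv=cv2.cvtColor(im,cv2.COLOR_BGR2HSV)
o=cv2.inRange(hsv,(5,120,60),(25,255,255)); b=cv2.inRange(hsv,(100,100,40),(125,255,255))
y=np.radians(20.05); ex=np.array([np.cos(y),np.sin(y)]); ey=np.array([-ex[1],ex[0]])
C=np.array([.5363,.3008])
print('cam',-np.array(i['R']).T@np.array(i['t']))
for z in(.067,.045):
  print(z)
  for v in range(168,192,3):
    c=np.where(o[v,215:300])[0]+215; 
    print(v,c.min(),c.max(),[np.round(1000*(atz('wrist',(u,v),z,i)[:2]-C)@np.c_[ex,ey],1) for u in(c.min()-.5,c.max()+.5)])
for v in range(145,205,8):
  c=np.where(b[v,200:310])[0]+200; print('plate',v,c.min(),c.max(),[np.round(1000*(atz('wrist',(u,v),.044,i)[:2]-C)@np.c_[ex,ey],1) for u in(c.min()-.5,c.max()+.5)])
cv2.imwrite('pics/w1c.png',cv2.resize(im[125:220,205:310],None,fx=6,fy=6,interpolation=cv2.INTER_CUBIC))
s=robot.observe(); print((np.array(s['position'][:2])-C)@np.c_[ex,ey]*1000, ey)
E
```

```text
cam [0.45762052 0.27190384 0.34465908]
0.067
168 227 281 [array([-12.9, -28.7]), array([-13.4,  24.5])]
171 226 282 [array([ -9.9, -29.8]), array([-10.5,  25.5])]
174 226 282 [array([ -6.9, -29.8]), array([-7.4, 25.7])]
177 226 282 [array([ -3.8, -29.9]), array([-4.4, 25.8])]
180 226 282 [array([ -0.8, -30. ]), array([-1.4, 25.9])]
183 226 282 [array([  2.3, -30. ]), array([ 1.7, 26. ])]
186 226 282 [array([  5.4, -30.1]), array([ 4.8, 26.1])]
189 226 281 [array([  8.5, -30.2]), array([ 7.9, 25.2])]
0.045
168 227 281 [array([ -7.3, -31. ]), array([-7.9, 26.4])]
171 226 282 [array([ -4. , -32.1]), array([-4.6, 27.6])]
174 226 282 [array([ -0.8, -32.2]), array([-1.4, 27.7])]
177 226 282 [array([  2.5, -32.2]), array([ 1.9, 27.8])]
180 226 282 [array([  5.8, -32.3]), array([ 5.2, 28. ])]
183 226 282 [array([  9.1, -32.4]), array([ 8.5, 28.1])]
186 226 282 [array([ 12.5, -32.5]), array([11.8, 28.2])]
189 226 281 [array([ 15.9, -32.5]), array([15.2, 27.3])]
plate 145 227 286 [array([-31.2, -30.6]), array([-31.9,  30.7])]
plate 153 228 286 [array([-22.9, -29.7]), array([-23.6,  31.1])]
plate 161 228 285 [array([-14.5, -29.9]), array([-15.2,  30.4])]
plate 169 242 285 [array([ -6.1, -15.4]), array([-6.6, 30.7])]
plate 177 242 285 [array([  2.6, -15.4]), array([ 2.1, 31.1])]
plate 185 242 284 [array([ 11.5, -15.5]), array([11. , 30.4])]
plate 193 234 284 [array([ 20.6, -24.1]), array([20. , 30.8])]
plate 201 228 284 [array([ 29.9, -30.8]), array([29.2, 31.1])]
[-3.51807718 -0.10513677] [-0.34284005  0.93939379]
```

View pics/w1c.png

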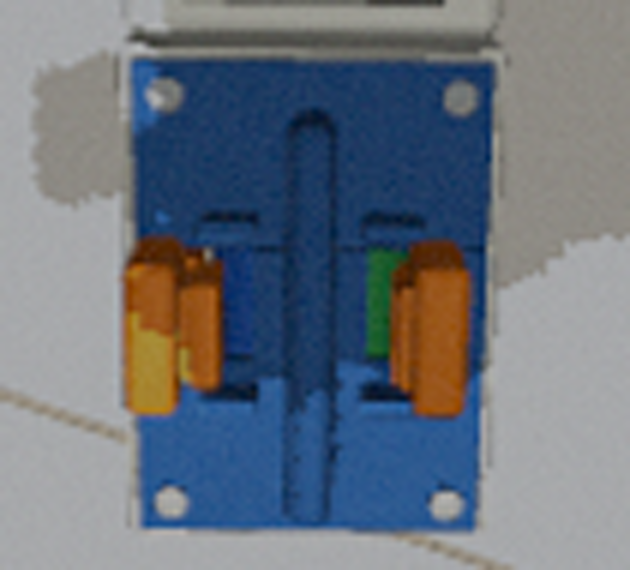

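Tab outer faces are about -30 and +26 mm from the middle, so the grasp centre sits about -2 mm in the cover's y. I align and descend to just above the tabs.

>>> {"name": "drive_tool", "arguments": {
  "moves": [
    [0.0032, 0, -0.06, 0, 0, -0.0035, 1],
    [0.0032, 0, -0.12, 0, 0, -0.0035, 1],
    [0.0032, 0, -0.148, 0, 0, -0.0035, 1],
    [0.0032, 0, -0.148, 0, 0, -0.0035, 1],
    [0.0032, 0, -0.148, 0, 0, -0.0035, 1],
    [0.0032, 0, -0.148, 0, 0, -0.0035, 1]
  ]
}}

```text
t: 3.2
position: [0.5373, 0.2996, 0.0924]
tool_rot: [-0.545, 3.09, 0.002]
ft_force: [-0.3, 0.2, 0.4]
grip_width: 0.0854
gripper_force: 0.0
```

```bash
python3 - <<'E'
from h import *
im=save('wrist','w2.png'); i=robot.camera_info('wrist')
for _ in range(1):
  s=robot.observe(); print(s['position'],s['tool_rot'],s['ft_force'],s['moment'])
hsv=cv2.cvtColor(im,cv2.COLOR_RGB2HSV)
o=cv2.inRange(hsv,(5,120,60),(25,255,255)); n,l,st,ce=cv2.connectedComponentsWithStats(o)
y=np.radians(20.05); E=np.array([[np.cos(y),-np.sin(y)],[np.sin(y),np.cos(y)]])
T=s['position'][:2]
for k in range(1,n):
  if st[k,4]>200:
    x,yy,w,h,_=st[k]; print(st[k],[np.round(1000*(atz('wrist',p,.067,i)[:2]-T)@E,1) for p in((x-.5,yy+h/2),(x+w-.5,yy+h/2),(x+w/2,yy),(x+w/2,yy+h))])
print([proj('wrist',[T[0],T[1],z],i) for z in (.04,.067)])
E
```

```text
[0.53730884 0.29947289 0.09248456] [-5.44523462e-01  3.09005149e+00  2.13905467e-03] [ 0.100503   -0.07657873  0.35533987] [ 0.03274733 -0.01550056 -0.00194601]
[ 209  197   27   47 1060] [array([ -3.8, -29.3]), array([ -3.8, -12.4]), array([-19.3, -19.9]), array([ 12.7, -21.2])]
[279 197  21  47 833] [array([-3.7, 14.3]), array([-3.7, 27.4]), array([-19.3,  20.7]), array([12.8, 21.8])]
[382 252  41  39 541] [array([34.1, 84.3]), array([ 34.5, 112.6]), array([19.3, 96.2]), array([ 50.1, 101.4])]
[array([255.64273008, 209.42500656]), array([255.50295489, 225.94855334])]
```

View pics/w2.png

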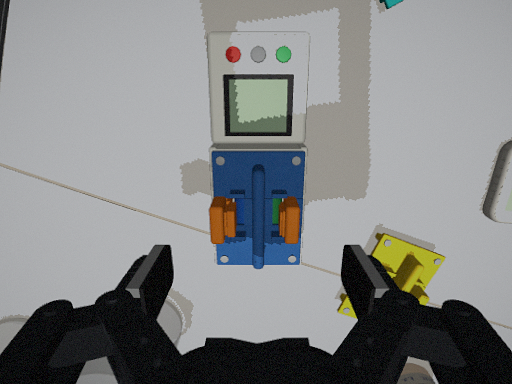

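The close view shows the pads at columns 209 and 300, rows 197-244. Their middle is about 1 mm to -y of the tool and x is aligned. I descend and pre-close without touching.

>>> {"name": "drive_tool", "arguments": {
  "moves": [
    [0.0004, -0.0012, -0.03, 0, 0, 0, 1],
    [0.0004, -0.0012, -0.06, 0, 0, 0, 1],
    [0.0004, -0.0012, -0.06, 0, 0, 0, 0.6],
    [0.0004, -0.0012, -0.06, 0, 0, 0, 0.6],
    [0.0004, -0.0012, -0.06, 0, 0, 0, 0.6],
    [0.0004, -0.0012, -0.06, 0, 0, 0, 0.6],
    [0.0004, -0.0012, -0.06, 0, 0, 0, 0.6]
  ]
}}

```text
t: 3.95
position: [0.537, 0.2981, 0.0464]
tool_rot: [-0.544, 3.092, 0.001]
ft_force: [-0.2, -0.4, -0.3]
grip_width: 0.0683
gripper_force: 0.0
```

```bash
python3 - <<'E'
from h import *
im=save('wrist','w3.png'); s=robot.observe(); print(s)
cv2.imwrite('pics/w3c.png',cv2.resize(im[130:330,120:400,::-1],None,fx=2.8,fy=2.8,interpolation=cv2.INTER_CUBIC))
E
```

```text
{'t': 4.0, 'qpos': array([ 4.87951362e-01,  5.42919145e-01,  1.71041995e+00,  9.11192846e-05,
        8.86904385e-01, -1.43153285e+00]), 'dq': array([-0.00101214,  0.00554415,  0.00428962,  0.0014458 , -0.0034769 ,
       -0.00018237]), 'joint_efforts': array([-2.60587456e-05, -4.83969319e+01, -1.86158931e+01,  1.67642866e-04,
       -7.86305376e-03,  2.44094724e-05]), 'position': array([0.53681784, 0.29796607, 0.04611712]), 'tool_rot': array([-5.44639344e-01,  3.09274097e+00,  7.59064617e-04]), 'ft_force': array([ 0.57966567, -0.39813536, -0.44466135]), 'moment': array([-0.04727609, -0.01369415, -0.01506399]), 'gripper_force': 0.0, 'grip_width': 0.06828765003690655}
```

View pics/w3c.png

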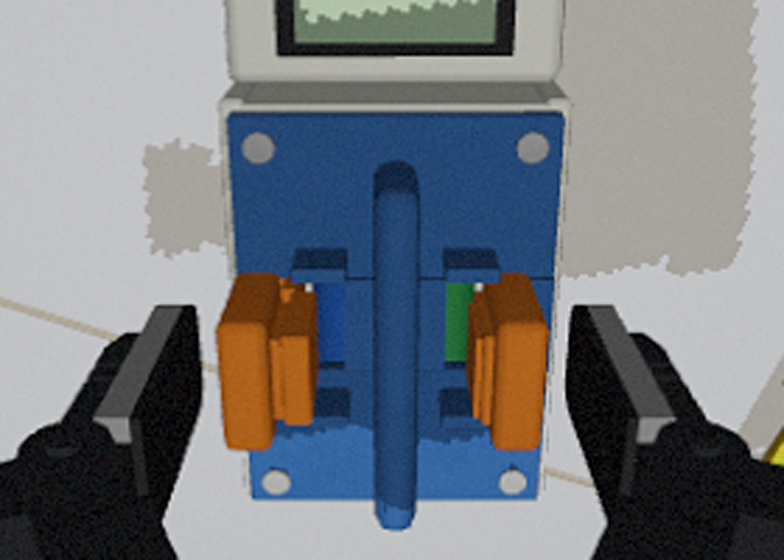

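The pads flank the tabs about evenly (gaps about 20 px each side in the crop). Next I close in small steps and feel.

>>> {"name": "drive_tool", "arguments": {
  "moves": [
    [0, 0, 0, 0, 0, 0, 0.36],
    [0, 0, 0, 0, 0, 0, 0.36],
    [0, 0, 0, 0, 0, 0, 0.36],
    [0, 0, 0, 0, 0, 0, 0.32],
    [0, 0, 0, 0, 0, 0, 0.32],
    [0, 0, 0, 0, 0, 0, 0.32]
  ]
}}

```text
t: 4.6
position: [0.5365, 0.2976, 0.0454]
tool_rot: [0.545, -3.094, 0.0]
ft_force: [-0.4, -1.5, 0.1]
grip_width: 0.0564
gripper_force: 1.4
```

>>> {"name": "drive_tool", "arguments": {
  "moves": [
    [0, 0, 0, 0, 0, 0, 0.28],
    [0, 0, 0, 0, 0, 0, 0.28],
    [0, 0, 0, 0, 0, 0, 0.28],
    [0, 0, 0, 0, 0, 0, 0.28]
  ]
}}

```text
t: 5.0
position: [0.5365, 0.2978, 0.0456]
tool_rot: [-0.545, 3.094, 0.0]
ft_force: [-1.3, -1.2, 3.4]
grip_width: 0.0547
gripper_force: 4.1
```

>>> {"name": "drive_tool", "arguments": {
  "moves": [
    [0, 0, 0.0013, 0, 0, 0, 0.28],
    [0, 0, 0.0013, 0, 0, 0, 0.28],
    [0, 0, 0.0013, 0, 0, 0, 0.24],
    [0, 0, 0.0013, 0, 0, 0, 0.24],
    [0, 0, 0.0013, 0, 0, 0, 0.24]
  ]
}}

```text
t: 5.5
position: [0.5363, 0.2978, 0.046]
tool_rot: [0.545, -3.094, -0.0]
ft_force: [-0.6, -0.3, -2.4]
grip_width: 0.053
gripper_force: 6.5
```

>>> {"name": "drive_tool", "arguments": {
  "moves": [
    [0, 0, 0, 0, 0, 0, 0.2],
    [0, 0, 0, 0, 0, 0, 0.2],
    [0, 0, 0, 0, 0, 0, 0.2],
    [0, 0, 0, 0, 0, 0, 0.2]
  ]
}}

```text
t: 5.9
position: [0.5364, 0.2978, 0.0463]
tool_rot: [0.545, -3.094, -0.0]
ft_force: [-0.5, 0.2, -0.8]
grip_width: 0.0509
gripper_force: 8.9
```

>>> {"name": "drive_tool", "arguments": {
  "moves": [
    [0, 0, 0.0006, 0, 0, 0, 0.16],
    [0, 0, 0.0006, 0, 0, 0, 0.16],
    [0, 0, 0.0006, 0, 0, 0, 0.16],
    [0, 0, 0.0006, 0, 0, 0, 0.16]
  ]
}}

```text
t: 6.3
position: [0.5365, 0.2978, 0.0466]
tool_rot: [-0.545, 3.094, 0.0]
ft_force: [0.5, -0.0, -1.6]
grip_width: 0.0493
gripper_force: 11.3
```

>>> {"name": "drive_tool", "arguments": {
  "moves": [
    [0, 0, 0, 0, 0, 0, 0.12],
    [0, 0, 0, 0, 0, 0, 0.12],
    [0, 0, 0, 0, 0, 0, 0.12],
    [0, 0, 0, 0, 0, 0, 0.12]
  ]
}}

```text
t: 6.7
position: [0.5365, 0.2978, 0.0469]
tool_rot: [-0.545, 3.094, 0.0]
ft_force: [-0.3, -0.7, 0.4]
grip_width: 0.0481
gripper_force: 13.7
```

>>> {"name": "drive_tool", "arguments": {
  "moves": [
    [0, 0, 0, 0, 0, 0, 0.105],
    [0, 0, 0, 0, 0, 0, 0.105],
    [0, 0, 0, 0, 0, 0, 0.105]
  ]
}}

```text
t: 7.0
position: [0.5365, 0.2978, 0.047]
tool_rot: [-0.545, 3.094, 0.0]
ft_force: [-0.7, -0.9, 1.0]
grip_width: 0.0474
gripper_force: 14.7
```

Both tabs are at 14.7 N and balanced. I try a small lift first.

>>> {"name": "drive_tool", "arguments": {
  "moves": [
    [0, 0, 0.001, 0, 0, 0, 0.105],
    [0, 0, 0.002, 0, 0, 0, 0.105],
    [0, 0, 0.003, 0, 0, 0, 0.105],
    [0, 0, 0.004, 0, 0, 0, 0.105],
    [0, 0, 0.004, 0, 0, 0, 0.105]
  ]
}}

```text
t: 7.5
position: [0.5365, 0.2978, 0.0497]
tool_rot: [0.545, -3.094, -0.0]
ft_force: [0.9, -0.4, -3.1]
grip_width: 0.0473
gripper_force: 14.6
```

>>> {"name": "drive_tool", "arguments": {
  "moves": [
    [0, 0, 0.002, 0, 0, 0, 0.105],
    [0, 0, 0.004, 0, 0, 0, 0.105],
    [0, 0, 0.006, 0, 0, 0, 0.105],
    [0, 0, 0.008, 0, 0, 0, 0.105],
    [0, 0, 0.008, 0, 0, 0, 0.105]
  ]
}}

```text
t: 8.0
position: [0.5366, 0.2979, 0.0561]
tool_rot: [-0.545, 3.093, 0.0]
ft_force: [-0.2, -0.3, -2.2]
grip_width: 0.0474
gripper_force: 14.6
```

>>> {"name": "drive_tool", "arguments": {
  "moves": [
    [0, 0, 0.004, 0, 0, 0, 0.105],
    [0, 0, 0.008, 0, 0, 0, 0.105],
    [0, 0, 0.012, 0, 0, 0, 0.105],
    [0, 0, 0.016, 0, 0, 0, 0.105],
    [0, 0, 0.02, 0, 0, 0, 0.105],
    [0, 0, 0.024, 0, 0, 0, 0.105],
    [0, 0, 0.028, 0, 0, 0, 0.105],
    [0, 0, 0.028, 0, 0, 0, 0.105]
  ]
}}

```text
t: 8.8
position: [0.5367, 0.2979, 0.0773]
tool_rot: [-0.545, 3.093, 0.001]
ft_force: [0.6, -0.2, -1.5]
grip_width: 0.048
gripper_force: 14.6
```

```bash
python3 - <<'E'
from h import *
im=save('wrist','w4.png'); s=robot.observe(); print(s['ft_force'],s['moment'],s['gripper_force'])
a=save('side','s4.png')[150:215,200:310]
w=im[130:330,120:400]
cv2.imwrite('pics/v4.png',np.vstack([cv2.resize(w,(420,300)),cv2.resize(a,(420,260))])[:,:,::-1])
E
```

```text
[ 0.50339724  0.34491812 -1.92598628] [-0.00646075 -0.0297194   0.01831769] 14.63086187839508
```

View pics/v4.png

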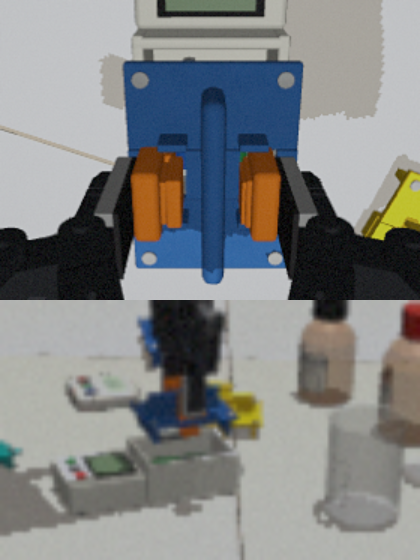

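The cover is held level by both tabs and is clear of the bay. I raise it, then carry it to the tray at about (0.507, -0.004).

>>> {"name": "drive_tool", "arguments": {
  "moves": [
    [0, 0, 0.008, 0, 0, 0, 0.105],
    [0, 0, 0.022, 0, 0, 0, 0.105],
    [0, 0, 0.04, 0, 0, 0, 0.105],
    [0, 0, 0.056, 0, 0, 0, 0.105],
    [0, 0, 0.066, 0, 0, 0, 0.105],
    [0, 0, 0.07, 0, 0, 0, 0.105],
    [0, 0, 0.07, 0, 0, 0, 0.105]
  ]
}}

```text
t: 9.6
position: [0.5366, 0.2979, 0.1299]
tool_rot: [-0.545, 3.093, 0.001]
ft_force: [-0.7, -0.5, -1.6]
grip_width: 0.0474
gripper_force: 14.6
```

>>> {"name": "drive_tool", "arguments": {
  "moves": [
    [-0.001, -0.01, 0, 0, 0, -0.003, 0.105],
    [-0.003, -0.035, 0, 0, 0, -0.01, 0.105],
    [-0.007, -0.075, 0, 0, 0, -0.02, 0.105],
    [-0.012, -0.12, 0, 0, 0, -0.032, 0.105],
    [-0.016, -0.165, 0, 0, 0, -0.045, 0.105],
    [-0.02, -0.21, 0, 0, 0, -0.058, 0.105],
    [-0.025, -0.255, 0, 0, 0, -0.07, 0.105],
    [-0.029, -0.3, 0, 0, 0, -0.083, 0.105],
    [-0.033, -0.34, 0, 0, 0, -0.095, 0.105],
    [-0.037, -0.375, 0, 0, 0, -0.104, 0.105],
    [-0.039, -0.395, 0, 0, 0, -0.11, 0.105],
    [-0.039, -0.402, 0, 0, 0, -0.111, 0.105]
  ]
}}

```text
t: 10.8
position: [0.5063, -0.0055, 0.1291]
tool_rot: [-0.005, -3.141, 0.0]
ft_force: [0.1, -0.1, -3.0]
grip_width: 0.0472
gripper_force: 14.6
```

```bash
python3 - <<'E'
from h import *
im=save('wrist','w5.png'); i=robot.camera_info('wrist'); s=robot.observe(); print(s['position'],s['tool_rot'],s['ft_force'],s['gripper_force'],s['grip_width'])
cv2.imwrite('pics/v5.png',im[:,:,::-1])
for c in('wrist','top','side'):
  robot.read_camera(c)
  for r in robot.boxes_of(c,'tray'): print(c,np.round(r['point'],3),r['conf'])
E
```

```text
[ 0.50676695 -0.00524319  0.12913362] [-3.61074668e-03 -3.14115686e+00  2.38559388e-04] [ 1.14895921 -0.19225255 -3.11172285] 14.635164141654968 0.047545555125444235
wrist [ 0.472 -0.007  0.004] 0.81
top [ 0.482  0.025 -0.003] 0.88
side [ 0.506 -0.009  0.004] 0.74
side [0.439 0.495 0.015] 0.64
```

View pics/v5.png

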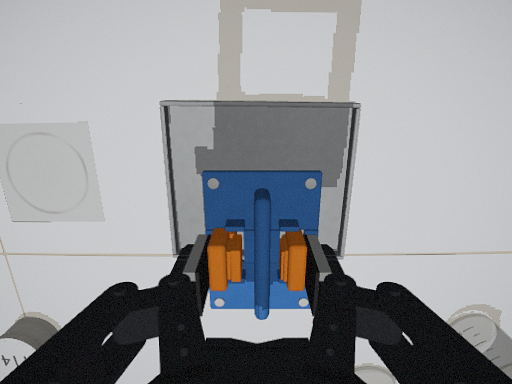

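The cover is centred over the tray (tray spans columns 162-358 and the cover is centred at 262). I lower it.

>>> {"name": "drive_tool", "arguments": {
  "moves": [
    [0, 0, -0.01, 0, 0, 0, 0.105],
    [0, 0, -0.03, 0, 0, 0, 0.105],
    [0, 0, -0.055, 0, 0, 0, 0.105],
    [0, 0, -0.08, 0, 0, 0, 0.105],
    [0, 0, -0.1, 0, 0, 0, 0.105],
    [0, 0, -0.114, 0, 0, 0, 0.105],
    [0, 0, -0.122, 0, 0, 0, 0.105],
    [0, 0, -0.126, 0, 0, 0, 0.105],
    [0, 0, -0.128, 0, 0, 0, 0.105],
    [0, 0, -0.13, 0, 0, 0, 0.105],
    [0, 0, -0.13, 0, 0, 0, 0.105],
    [0, 0, -0.13, 0, 0, 0, 0.105]
  ]
}}

```text
t: 12.35
position: [0.5075, -0.0038, 0.0321]
tool_rot: [0.0, 3.141, 0.0]
ft_force: [0.6, 0.3, -3.3]
grip_width: 0.0474
gripper_force: 14.6
```

>>> {"name": "drive_tool", "arguments": {
  "moves": [
    [0, 0, -0.001, 0, 0, 0, 0.105],
    [0, 0, -0.002, 0, 0, 0, 0.105],
    [0, 0, -0.003, 0, 0, 0, 0.105],
    [0, 0, -0.004, 0, 0, 0, 0.105],
    [0, 0, -0.005, 0, 0, 0, 0.105],
    [0, 0, -0.005, 0, 0, 0, 0.105]
  ]
}}

```text
t: 12.95
position: [0.5071, -0.0037, 0.0279]
tool_rot: [-0.0, -3.141, -0.0]
ft_force: [-0.4, -0.0, -3.0]
grip_width: 0.0475
gripper_force: 14.6
```

>>> {"name": "drive_tool", "arguments": {
  "moves": [
    [0, 0, -0.0007, 0, 0, 0, 0.105],
    [0, 0, -0.0014, 0, 0, 0, 0.105],
    [0, 0, -0.002, 0, 0, 0, 0.105],
    [0, 0, -0.002, 0, 0, 0, 0.105]
  ]
}}

```text
t: 13.35
position: [0.5072, -0.0037, 0.0264]
tool_rot: [-0.0, -3.141, -0.0]
ft_force: [-0.5, -0.2, -2.8]
grip_width: 0.0473
gripper_force: 14.6
```

>>> {"name": "drive_tool", "arguments": {
  "moves": [
    [0, 0, -0.0006, 0, 0, 0, 0.105],
    [0, 0, -0.0012, 0, 0, 0, 0.105],
    [0, 0, -0.0012, 0, 0, 0, 0.105]
  ]
}}

```text
t: 13.65
position: [0.5072, -0.0037, 0.0256]
tool_rot: [-0.0, -3.141, -0.0]
ft_force: [0.2, -0.8, -2.6]
grip_width: 0.0476
gripper_force: 14.6
```

>>> {"name": "drive_tool", "arguments": {
  "moves": [
    [0, 0, -0.0007, 0, 0, 0, 0.105],
    [0, 0, -0.0013, 0, 0, 0, 0.105],
    [0, 0, -0.0013, 0, 0, 0, 0.105]
  ]
}}

```text
t: 13.95
position: [0.5073, -0.0037, 0.025]
tool_rot: [0.0, 3.141, 0.0]
ft_force: [-1.5, 0.3, 0.7]
grip_width: 0.0472
gripper_force: 14.7
```

The cover is standing on the tray floor. I release slowly and evenly, then retreat upward.

>>> {"name": "drive_tool", "arguments": {
  "moves": [
    [0, 0, 0, 0, 0, 0, 0.16],
    [0, 0, 0, 0, 0, 0, 0.2],
    [0, 0, 0, 0, 0, 0, 0.24],
    [0, 0, 0, 0, 0, 0, 0.28],
    [0, 0, 0, 0, 0, 0, 0.32],
    [0, 0, 0, 0, 0, 0, 0.36],
    [0, 0, 0, 0, 0, 0, 0.44],
    [0, 0, 0, 0, 0, 0, 0.55],
    [0, 0, 0, 0, 0, 0, 0.65],
    [0, 0, 0, 0, 0, 0, 0.65],
    [0, 0, 0, 0, 0, 0, 0.65]
  ]
}}

```text
t: 15.05
position: [0.5072, -0.0037, 0.0247]
tool_rot: [0.0, 3.142, 0.0]
ft_force: [0.1, 0.8, 1.4]
grip_width: 0.0705
gripper_force: 0.0
```

>>> {"name": "drive_tool", "arguments": {
  "moves": [
    [0, 0, 0.01, 0, 0, 0, 0.65],
    [0, 0, 0.03, 0, 0, 0, 0.65],
    [0, 0, 0.06, 0, 0, 0, 0.65],
    [0, 0, 0.1, 0, 0, 0, 0.65],
    [0, 0, 0.14, 0, 0, 0, 0.65],
    [0, 0, 0.18, 0, 0, 0, 0.65],
    [0, 0, 0.2, 0, 0, 0, 0.65],
    [0, 0, 0.2, 0, 0, 0, 0.65],
    [0, 0, 0.2, 0, 0, 0, 0.65]
  ]
}}

```text
t: 15.95
position: [0.5068, -0.0037, 0.1745]
tool_rot: [-0.0, -3.142, -0.0]
ft_force: [0.0, 0.7, -0.3]
grip_width: 0.0705
gripper_force: 0.0
```

```bash
python3 - <<'E'
from h import *
im=save('wrist','w6.png'); s=robot.observe(); print(s['position'],s['ft_force'])
a=save('side','s6.png')[150:270,180:340]
cv2.imwrite('pics/v6.png',np.vstack([cv2.resize(im,(400,300)),cv2.resize(a,(400,300))])[:,:,::-1])
E
```

```text
[ 0.50643381 -0.00370587  0.17381612] [-0.65043231  0.13818359  0.13428873]
```

View pics/v6.png

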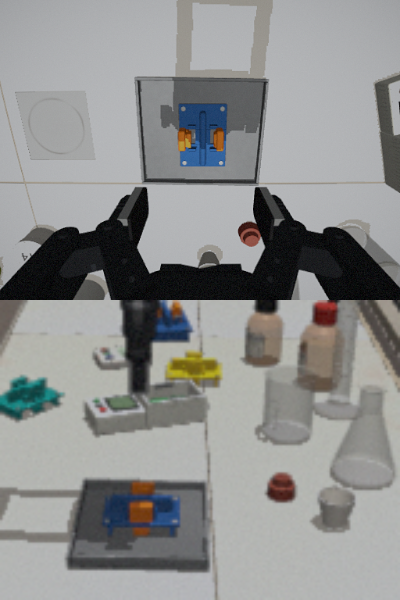

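The cover stands upright and flat in the tray, wrist view (202,135) and side view (142,515), with both tabs intact and the bystanders undisturbed.

```bash
python3 -c "
from workcell import robot
print(robot.hand_in())"
```

```text
the job is handed in; nothing more can be done
None
```

The small blue cover is off the logger and standing flat, right way up, in the grey tray; both tabs were pressed to about 14.7 N and look intact, nothing else seems to have moved, and the job was handed in at about 16 s.

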